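Slide a spacer along the jig rail into its corner pocket

TASK

On the white jig board, push the loose aluminium spacer block squarely up to the wooden rail so that its long side lies flat against it, about level with where it started; then, keeping it against the rail all the way, slide it along into the corner pocket until it is fully home against the end stop. Do all of this by pushing with the fingertips: do not pick the spacer up or tip it, leave the grey collar and the things around the board where they are, and let go and stand clear at the end.

Things in the scene. Friction and masses are not known exactly. Their poses are not given: they have to be found in the camera images.
- jig: Fixed white board, 180 (x) x 360 (y) x 18 mm, flat on the bench, turned up to 0.5 rad from the robot's axes; wooden rail, end stop and guide are fixed on it and form the corner pocket. Origin: centre of its underside; top face at z = 18. 'Jig frame' below means this body's axes, mm.
- rail (a point): Wooden rail: bar along the whole y length of the board at its +x edge, jig x = 50 to 70, 20 high above the board. This point: middle of the rail's working face, x = 50, y = 0, z = 28 (half-way up). Axes as the jig's.
- stop (a point): End stop: wooden block across the end of the rail, jig y = 140 to 160, x = -9 to 50, 20 high above the board. This point: middle of its working face, x = 28, y = 140, z = 28. Axes as the jig's.
- guide (a point): Guide: short wooden bar parallel to the rail, jig x = -9 to 6, y = 95 to 140, 14 high above the board. This point: middle of its face towards the rail, x = 6, y = 117.5, z = 25. Between rail, stop and guide lies the pocket, 44 wide (x), 45 deep (y), open towards -y and upwards.
- pocket (a point): Where the spacer's centre is when it is fully home: jig frame x = 30, y = 110, z = 26 (8 mm above the board). Axes as the jig's. The spacer's rear 15 mm then stick out of the pocket towards -y.
- spacer_center (a point): Loose aluminium block 40 (x) x 60 (y, long) x 16 mm high, 0.07 to 0.14 kg, two dark bolt holes on top. Point: its centre, 8 mm above its underside; z up, either end may lead. Starts flat on the board, long side within 0.4 rad of the rail's direction, at jig x = -35 to -5, y = -140 to -70; flat against the rail its centre is at x = 30.
- collar_center (a point): Loose grey plastic collar (bystander), ring of 34 mm outer diameter, 22 mm high, standing on the board near the guide, at jig x = -60 to -50, y = 60 to 110. Point: its centre, half-way up. Leave it.
- tape_center (a point): Loose roll of yellow tape (bystander), 100 mm diameter, 45 mm high, flat on the bench beyond the rail. Point: its centre, half-way up.
- jar_center (a point): Loose glass jar with steel lid (bystander), 60 mm diameter, 70 mm high, on the bench beyond the end-stop end of the board. Point: its centre, half-way up.
- fitting_center (a point): Loose brass fitting (bystander), 28 mm diameter, 50 mm high, upright on the bench beyond the other end of the board. Point: its centre, half-way up.
There are look-alikes about, which are no part of the job. Of the things shaped like the part that bears spacer_center, the aluminium one is meant.

How it is judged:
By the outcome, as a careful person would: the job done as asked, in the order asked, and still so for the second after the job is handed in, with the robot touching nothing.
It also fails if it takes over 51 s, if anything falls off the work surface, if the arm or the gripper's body presses on something with over 40 N, if the wrist force passes 120 N, or if a joint passes its speed limit or range.

ROBOT

A 7-joint arm with a two-finger parallel gripper is mounted at the origin on the work surface. World frame = base frame: x ahead of the robot, y to its left, z up, the work surface at z = 0. Lengths are in mm, angles in rad, forces in N, time in s.
With the tool pointing down it reaches from about 425 to 825 mm from the base axis. Payload 3.6 kg.
Tool frame: the origin (TCP) lies between the finger pads; the fingertips stand 19 mm ahead of it and the grasp point (between the pads) is the TCP; z points along the fingers, y is the direction in which the jaws open and shut (so a half turn about z gives the same grasp; the last joint's range is limited). The gripper opens to 85 mm and grips with 20 to 120 N. Pads are 22 mm wide; open, the fingers measure 114 mm over their backs; the gripper's body (76 mm by 85 mm) begins 54 mm behind the grasp point. The pads swing forward as they close: fully open they stand 13 mm farther back than shut.
Start: joints at [1.123, 0.615, -0.013, 1.423, 0.008, 1.103, -0.04], TCP at [266.12, -592.995, 228.097] pointing down, gripper open.
Joint ranges: [-3.12, 3.12], [-0.3, 2.06], [-1.34, 1.32], [0.26, 2.42], [-1.36, 4.5], [0.01, 1.98], [-2.84, 2.84]. Speed limits (rad/s): [2.79, 2.79, 3.14, 3.14, 3.14, 3.14, 3.14].

INTERFACE

Orientations are given as a 3x3 rotation matrix whose columns are the frame's x, y, z axes.
In Python, from rig import ctrl gives the robot as it stands.
- The arm moves only by the tool play_rows, never from a script. Its argument "series" is a list of rows, each an object with "dp": the shift along the tool's x, y, z in units of 0.1 m (1.0 is 0.1 m), a list of three; "twist": the turn about the tool's z in units of 30 degrees (1.0 is 30 degrees). In form: [{"dp": [tx, ty, tz], "twist": twist}, ...]. A call has 1 to 10 rows; each row is the pose to reach, as a shift and turn from the pose commanded when the call began, along the tool's axes at that moment; what a row does not reach only later rows make up. A row lasts 1/12 s, in which the tool goes at most 41.7 mm and 7.16 degrees, less where a joint would pass 70% of its speed; a pose out of reach is approached as far as the arm can. A call with a number of a shift or a turn outside -1 to 1 is refused whole. A call with a gripper value outside its range is refused whole. "gripper" is the opening, from -1 (shut) to 1 (fully open), set as the call begins (left out, the last holds). The fingers move at their own pace and stop on an object; the grip force is fixed at half the most. Time passes only in rows, so rows that repeat a pose let the fingers close. It gives the time, the measured TCP pose, the force and the opening at its end, in the units of the state.
- ctrl.read_state(): the state, without advancing time (a new reading comes with each control period).
- ctrl.capture(name): name is "scene" or "top" or "wrist"; returns a dict with "pixels" (400x640x3 uint8, blue, green, red), "z_map" (400x640 float32, mm along the optical axis (not along the pixel's ray), 0 where there is no reading), "fx", "fy", "cx", "cy" (pixels), "rvec" (rotation vector, rad) and "tvec" (3), from world to camera coordinates, as OpenCV has them; the wrist camera has in their place "tool_from_camera" (4x4, takes a point from camera to tool coordinates, whose origin is the TCP and whose axes are the flange's). Camera axes: x right, y down, z forward; pixel columns grow to the right and rows downward; lengths in mm; the calibration is good to about 2 mm. A picture is of the moment at which its call begins: read the wrist's pose just before it.
- ctrl.hand_in(): hands the job in, once; it reports no verdict.
The state is a dict: "clock": time; "joint_positions": joint angles; "joint_vel": joint speeds; "effort": joint torques, N m; "tcp_pos": TCP position; "ee_rot": TCP orientation; "ft_force": force on the tool from outside, world axes, zero at the start; "moment": the same for the moment, N m; "grip_width": finger opening in mm.
Only numpy, scipy, OpenCV 4.12 (cv2) and the standard library are available. Lean on these libraries where they do the work, as an engineer would, in place of code of your own. Each camera call takes 0.05 s, during which the arm holds its last target.

## Working session

There is one attempt and no reset: what is moved stays moved. The work goes in short steps, Python scripts to look and compute and a tool call to move; the robot and the scene stay as the last step left them, time stands still between calls to the robot, and variables do not carry over. Pictures are saved under pics/ and viewed, and the job is handed in when it is done.

Besides the shell and the picture viewer there is one more tool, called after "Call:" as name(argument=value, ...) on one line, values as JSON. play_rows: Moves the arm, as the interface text tells. Shifts and turns lie within -1 to 1; 1 stands for 0.1 m of shift or 30 degrees of turn. Its arguments: {"type":"object","properties":{"series":{"type":"array","items":{"type":"object","properties":{"dp":{"type":"array","items":{"type":"number","minimum":-1,"maximum":1}},"twist":{"type":"number","minimum":-1,"maximum":1}}}},"gripper":{"type":"number"}},"required":["series"]}

```bash
mkdir -p pics; ls
python3 - <<'E'
from rig import ctrl
import cv2,numpy as np
s=ctrl.read_state();print({k:np.round(v,3).tolist() for k,v in s.items()})
for n in("scene","top"):
    c=ctrl.capture(n);cv2.imwrite(f"pics/{n}0.png",c["pixels"]);np.savez(f"{n}0.npz",**c)
    print(n,[c[k] for k in("fx","fy","cx","cy","rvec","tvec")])
E
```

```text
pics
{'clock': 0.0, 'joint_positions': [1.123, 0.616, -0.013, 1.425, 0.008, 1.103, -0.04], 'joint_vel': [-0.0, 0.001, -0.0, 0.002, 0.0, 0.001, -0.001], 'effort': [-0.001, -46.921, 0.259, -17.103, 0.01, 0.01, -0.0], 'tcp_pos': [265.815, -592.327, 226.937], 'ee_rot': [[0.912, 0.409, -0.001], [0.409, -0.912, 0.002], [-0.0, -0.003, -1.0]], 'ft_force': [0.647, 0.238, -0.005], 'moment': [-0.016, -0.046, 0.049], 'grip_width': 85.2}
scene [397.689876116903, 397.689876116903, 314.27271147184075, 201.2110748626802, array([ 2.08468878,  1.00141422, -0.48408626]), array([-378.84511495, -231.25089846, 1167.57989205])]
top [370.5287003908772, 370.5287003908772, 319.7857063750669, 201.96440836087757, array([ 2.14508334, -2.11299766,  0.14734548]), array([ 27.0073527 , 585.60916491, 784.68099782])]
```

View pics/top0.png

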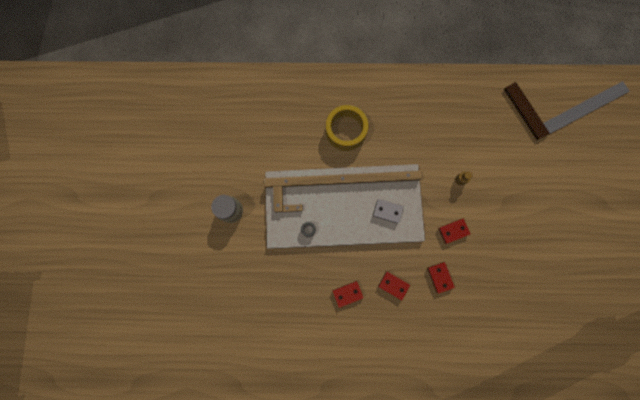

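View pics/scene0.png

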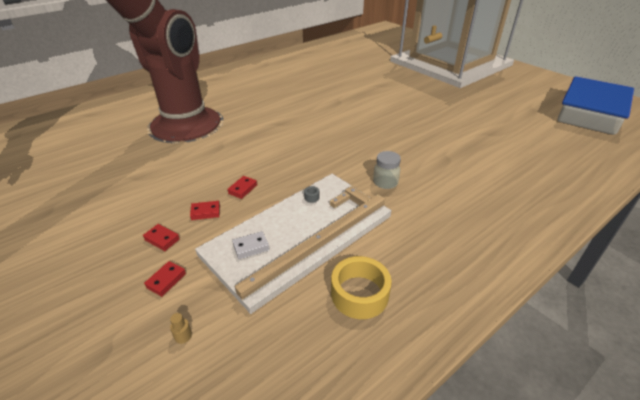

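The candidates in the top picture are the silver block on the board at (388,212) and four red two-hole blocks on the bench at (454,232), (441,278), (394,287) and (347,295). The silver one on the white board fits "aluminium". I'll check it in an enlarged crop.

Run:
```python
import cv2,numpy as np
c=cv2.imread("pics/top0.png")
cv2.imwrite("pics/crop0.png",cv2.resize(c[155:255,260:430],(782,460),interpolation=cv2.INTER_CUBIC))
```

```text
(no output)
```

View pics/crop0.png

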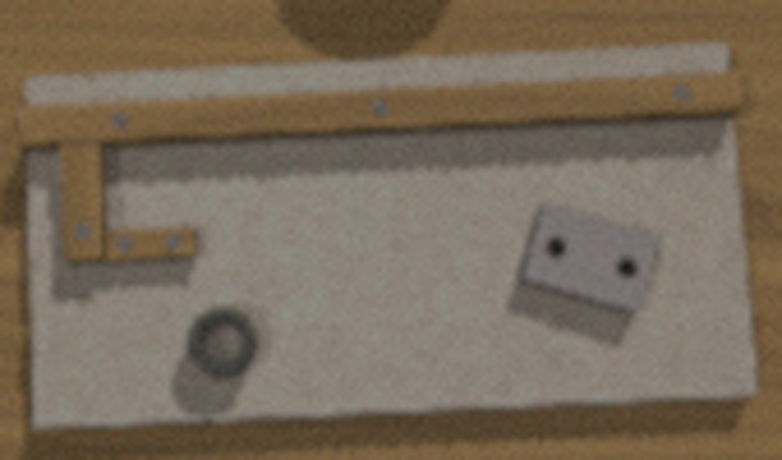

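The crop confirms it: a silver block with two dark holes, crop centre about (592,257). Board, rail, stop, guide and collar are all visible. Next I'll turn the pixels into positions.

```bash
cat > h.py <<'E'
import cv2,numpy as np
def ray(c,uv,z,R=None,o=None):
    uv=np.atleast_2d(np.array(uv,float))
    d=np.c_[(uv[:,0]-c["cx"])/c["fx"],(uv[:,1]-c["cy"])/c["fy"],np.ones(len(uv))]
    if R is None:
        Rc=cv2.Rodrigues(c["rvec"])[0];o=-Rc.T@c["tvec"];R=Rc.T
    d=d@R.T
    return o+d*((z-o[2])/d[:,2])[:,None]
def rigid(jig,w):
    a=jig.mean(0);b=w.mean(0);U,S,V=np.linalg.svd((jig-a).T@(w-b));R=V.T@np.diag([1,np.linalg.det(V.T@U.T)])@U.T
    return R,b-R@a
E
python3 - <<'E'
from h import *
c=np.load("top0.npz")
f=lambda p:np.array(p)/4.6+[260,155]-0.39
b=f([(25,80),(728,45),(755,393),(33,428)])
B=ray(c,b,18)[:,:2]
J=np.array([[90,180],[90,-180],[-90,-180],[-90,180]],float)
R,t=rigid(J,B);print("board",B.round(1),R.round(4),t.round(1),"th",np.arctan2(R[1,0],R[0,0]));print("res",((J@R.T+t)-B).round(1))
def tj(p,z):return ((ray(c,f(p),z)[:,:2]-t)@R).round(1)
print("rail inner",tj([(20,146),(740,110)],38),"stop",tj([(103,143),(103,228),(62,262)],38),"guide",tj([(195,228),(195,252)],32))
s=tj([(545,205),(660,232),(640,312),(525,283)],34);print("spacer",s,s.mean(0),"holes",tj([(557,247),(627,267)],34))
print("collar",tj([(223,343)],40))
E
```

```text
board [[ 659.7  166.9]
 [ 682.3 -192.5]
 [ 505.3 -201.3]
 [ 482.4  155.8]] [[ 0.9981 -0.0619]
 [ 0.0619  0.9981]] [582.4 -17.8] th 0.06195158049447172
res [[ 1.4  0.5]
 [ 1.1  0.6]
 [-1.6 -1.7]
 [-1.   0.5]]
rail inner [[  49.9  179.6]
 [  50.4 -178.3]] stop [[ 49.4 138.2]
 [  6.6 139.4]
 [ -9.4 160.1]] guide [[ 5.3 94.4]
 [-6.7 94.8]]
spacer [[   8.1  -79.3]
 [  -8.1 -134.8]
 [ -47.1 -121.9]
 [ -30.2  -66.8]] [ -19.325 -100.7  ] holes [[ -13.1  -83.7]
 [ -24.7 -117.3]]
collar [[-53.2  82.4]]
```

Call:
play_rows(series=[{"dp":[0.33,-0.26,0],"twist":0},{"dp":[0.66,-0.52,0],"twist":0},{"dp":[1,-0.78,0],"twist":0},{"dp":[1,-0.78,0],"twist":0}], gripper=-0.3)

```text
clock: 0.43
tcp_pos: [332.3, -471.2, 227.7]
ee_rot: [[0.907, 0.422, 0.004], [0.422, -0.907, 0.009], [0.007, -0.007, -1.0]]
ft_force: [1.2, 0.5, 0.0]
grip_width: 38.5
```

Call:
play_rows(series=[{"dp":[0.33,-0.26,0],"twist":0},{"dp":[0.66,-0.52,0],"twist":0},{"dp":[1,-0.78,0],"twist":0},{"dp":[1,-0.78,0],"twist":0}])

```text
clock: 0.77
tcp_pos: [390.6, -358.9, 227.9]
ee_rot: [[0.906, 0.423, 0.003], [0.423, -0.906, 0.008], [0.006, -0.006, -1.0]]
ft_force: [-0.1, 1.8, -0.4]
grip_width: 30.0
```

Call:
play_rows(series=[{"dp":[0.33,-0.26,0],"twist":0},{"dp":[0.66,-0.52,0],"twist":0},{"dp":[1,-0.78,0],"twist":0},{"dp":[1,-0.78,0],"twist":0}])

```text
clock: 1.1
tcp_pos: [449.1, -246.6, 228.1]
ee_rot: [[0.906, 0.424, 0.003], [0.424, -0.906, 0.007], [0.006, -0.005, -1.0]]
ft_force: [0.3, 0.5, 0.3]
grip_width: 30.2
```

Call:
play_rows(series=[{"dp":[0.33,-0.26,0],"twist":0.2},{"dp":[0.66,-0.52,0],"twist":0.4},{"dp":[1,-0.78,0],"twist":0.6},{"dp":[1,-0.78,0],"twist":0.68},{"dp":[1,-0.78,0],"twist":0.68}])

```text
clock: 1.52
tcp_pos: [504.7, -140.7, 227.7]
ee_rot: [[0.997, 0.073, -0.0], [0.073, -0.997, 0.002], [-0.0, -0.002, -1.0]]
ft_force: [-0.7, -0.2, -0.2]
grip_width: 30.0
```

Run:
```python
from rig import ctrl
from h import *
s=ctrl.read_state();c=ctrl.capture("wrist");np.savez("w1.npz",pos=s["tcp_pos"],rot=s["ee_rot"],**c)
print(s["tcp_pos"],s["ee_rot"],c["tool_from_camera"])
cv2.imwrite("pics/w1.png",c["pixels"])
```

```text
[ 504.7468619  -140.67097347  227.70151774] [[ 9.97322311e-01  7.31310774e-02 -2.29140364e-04]
 [ 7.31313602e-02 -9.97320901e-01  1.68084438e-03]
 [-1.05604514e-04 -1.69310095e-03 -9.99998561e-01]] [[-1.75630514e-04 -9.51815364e-01 -3.06671620e-01  7.83367071e+01]
 [ 9.99999904e-01 -4.39387734e-05 -4.36326315e-04  4.60618223e-01]
 [ 4.01827315e-04 -3.06671667e-01  9.51815280e-01 -1.46460421e+02]
 [ 0.00000000e+00  0.00000000e+00  0.00000000e+00  1.00000000e+00]]
```

View pics/w1.png

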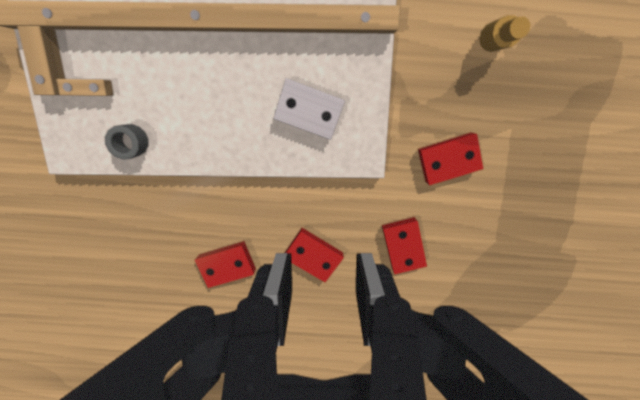

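Run:
```python
from h import *
c=np.load("w1.npz");p=c["pixels"]
cv2.imwrite("pics/w1a.png",cv2.resize(p[0:190,240:410],None,fx=3.1,fy=3.1,interpolation=2))
cv2.imwrite("pics/w1b.png",cv2.resize(p[0:190,0:190],None,fx=3.1,fy=3.1,interpolation=2))
```

```text
(no output)
```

View pics/w1a.png

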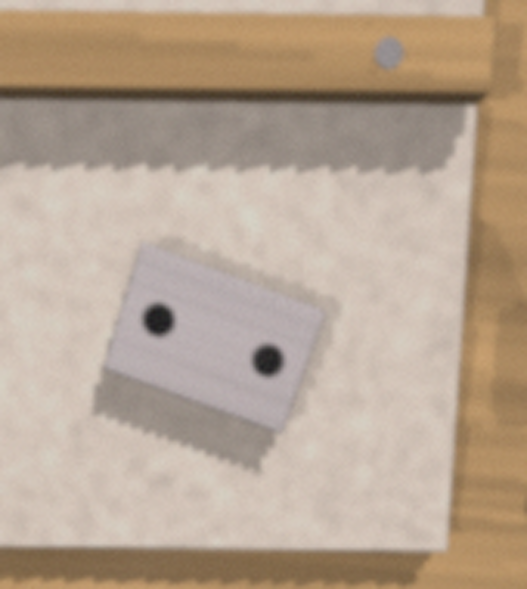

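View pics/w1b.png

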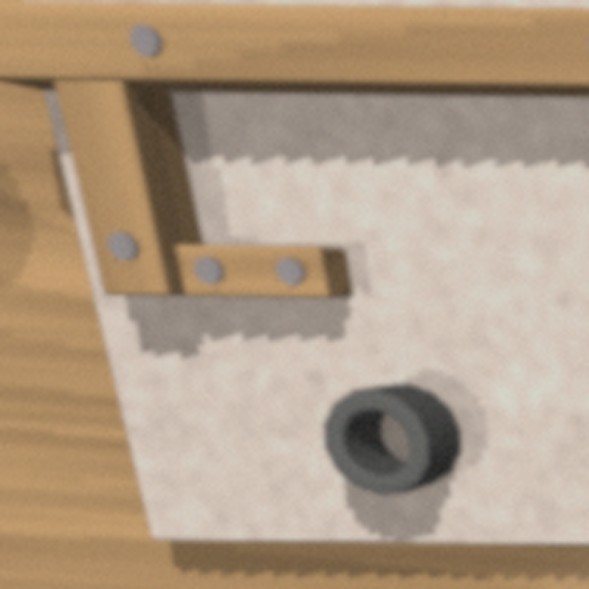

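```bash
cat >> h.py <<'E'
def wray(c,uv,z):
    T=c["tool_from_camera"];return ray(c,uv,z,c["rot"]@T[:3,:3],c["pos"]+c["rot"]@T[:3,3])
E
python3 - <<'E'
from h import *
c=np.load("w1.npz")
a=lambda p:np.array(p)/3.1+[240,0]-.34
b=lambda p:np.array(p)/3.1-.34
W=lambda p,z:wray(c,p,z)[:,:2]
pts=np.r_[W(a([(490,93)]),38),W(b([(0,78)]),38),W(a([(447,548)]),18),W(b([(153,538)]),18)]
print(pts.round(1))
J=np.array([[50,-180],[50,180],[-90,-180],[-90,180.]])
R,t=rigid(J[[0,2,3]],pts[[0,2,3]])
print(R.round(4),t.round(1),np.arctan2(R[1,0],R[0,0]),((J@R.T+t)-pts).round(1))
e=W(a([(490,93)]),38)-W(b([(0,78)]),38);print("rail ang",np.arctan2(e[0,0],-e[0,1]))
e=pts[2]-pts[3];print("edge ang",np.arctan2(e[0],-e[1]))
np.savez("jig.npz",R=R,t=t)
tj=lambda p,z:((W(p,z)-t)@R).round(1)
print("stop",tj(b([(126,82),(170,294)]),38),"guide",tj(b([(178,245),(325,245)]),32))
s=tj(a([(143,243),(325,312),(280,430),(106,368)]),34);print(s,s.mean(0),tj(a([(158,320),(268,360)]),34),"collar",tj(b([(378,440)]),40))
E
```

```text
[[ 642.6 -197.1]
 [ 620.7  157.2]
 [ 504.  -205.8]
 [ 481.1  153.1]]
[[ 0.9981 -0.0624]
 [ 0.0624  0.9981]] [582.1 -20.7] 0.062407798712248004 [[ 0.6 -0.1]
 [ 0.   4.9]
 [-0.5 -0.2]
 [-0.1  0.3]]
rail ang 0.061723178165079745
edge ang 0.06365060884273462
stop [[ 49.  139.1]
 [ -9.1 139.9]] guide [[  5.2 138.7]
 [  5.7  93.7]]
[[   8.   -78.5]
 [ -11.5 -134.4]
 [ -47.7 -121. ]
 [ -29.   -66. ]] [-20.05  -99.975] [[ -14.4  -82.6]
 [ -26.  -116.9]] collar [[-52.3  82.9]]
```

Call:
play_rows(series=[{"dp":[0.06,-0.08,0.25],"twist":0.021},{"dp":[0.13,-0.16,0.6],"twist":0.021},{"dp":[0.13,-0.16,0.9],"twist":0.021},{"dp":[0.13,-0.16,1.0],"twist":0.021},{"dp":[0.13,-0.16,1.0],"twist":0.021}])

```text
clock: 1.98
tcp_pos: [512.4, -129.5, 125.6]
ee_rot: [[0.999, 0.052, -0.007], [0.052, -0.999, 0.0], [-0.007, -0.001, -1.0]]
ft_force: [0.0, -0.3, -0.0]
grip_width: 29.7
```

Call:
play_rows(series=[{"dp":[0,0,0.25],"twist":0},{"dp":[0,0,0.5],"twist":0},{"dp":[0,0,0.7],"twist":0},{"dp":[0,0,0.8],"twist":0},{"dp":[0,0,0.8],"twist":0},{"dp":[0,0,0.8],"twist":0}])

```text
clock: 2.48
tcp_pos: [516.0, -128.9, 49.3]
ee_rot: [[0.999, 0.054, 0.002], [0.054, -0.999, -0.001], [0.002, 0.001, -1.0]]
ft_force: [-0.7, 0.1, -0.3]
grip_width: 30.1
```

```bash
cat >> h.py <<'E'
JR=np.array([[np.cos(.062),-np.sin(.062)],[np.sin(.062),np.cos(.062)]]);JT=np.array([582.2,-19.5])
def injig(s):
    p=np.array(s["tcp_pos"]);return ((p[:2]-JT)@JR).round(1),round(p[2],1),"ang",round(np.arctan2(s["ee_rot"][1][0],s["ee_rot"][0][0])-.062,4)
E
python3 - <<'E'
from rig import ctrl
from h import *
s=ctrl.read_state();print(s["clock"],injig(s),s["ft_force"],s["grip_width"])
c=ctrl.capture("wrist");cv2.imwrite("pics/w2.png",c["pixels"])
c=ctrl.capture("scene");cv2.imwrite("pics/s2.png",cv2.resize(c["pixels"][150:310,170:410],None,fx=3.2,fy=3.2,interpolation=2))
E
```

```text
2.4833 (array([ -72.8, -105.1]), np.float64(49.3), 'ang', np.float64(-0.0083)) [-0.66649025  0.11684194 -0.25769926] 30.107178858600815
```

View pics/w2.png

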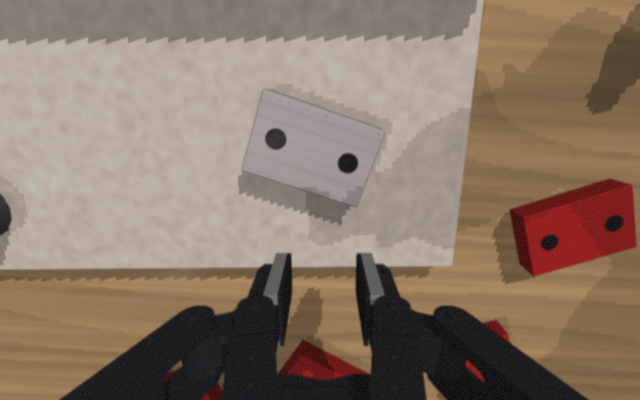

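View pics/s2.png

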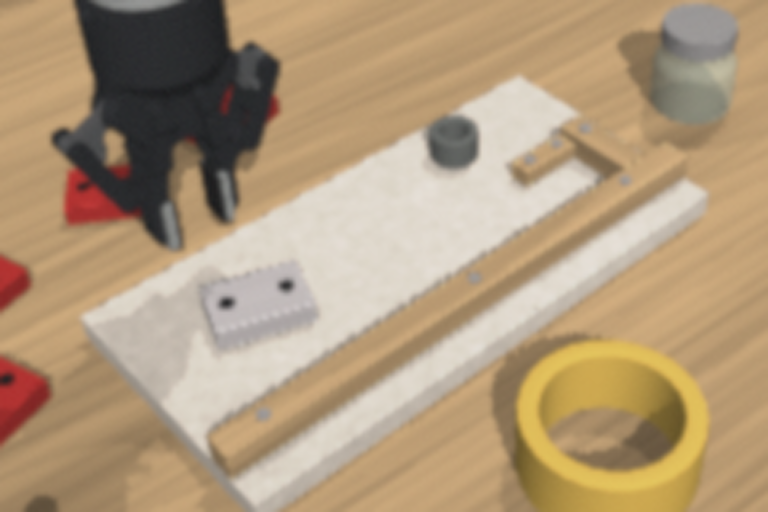

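Run:
```python
from rig import ctrl
from h import *
c=ctrl.capture("wrist");T=c["tool_from_camera"];z=c["z_map"]
v,u=np.mgrid[0:400,0:640];P=np.stack([(u-c["cx"])/c["fx"]*z,(v-c["cy"])/c["fy"]*z,z],-1)@T[:3,:3].T+T[:3,3]
m=(z>0)&(P[...,2]<24)&(P[...,2]>-60)&(abs(P[...,1])<60)&(P[...,0]<25)
Q=P[m];print(len(Q))
for lo in range(-20,26,4):
    q=Q[(Q[:,2]>=lo)&(Q[:,2]<lo+4)]
    if len(q):
        for sg in(-1,1):
            r=q[q[:,1]*sg>0]
            if len(r):print(lo,sg,len(r),r.min(0).round(1),r.max(0).round(1))
```

```text
10874
-20 -1 183 [ -9.6 -28.1 -20. ] [ 11.6 -14.3 -16. ]
-20 1 183 [ -9.9  15.2 -20. ] [ 11.5  29.2 -16. ]
-16 -1 164 [-11.5 -27.8 -16. ] [ 11.4 -14.4 -12. ]
-16 1 164 [-11.6  15.2 -16. ] [ 11.5  28.8 -12.1]
-12 -1 102 [-10.3 -26.4 -12. ] [ 11.6 -14.4  -8.1]
-12 1 106 [-10.5  15.2 -12. ] [11.4 27.3 -8. ]
-8 -1 32 [ -9.4 -14.6  -8. ] [  8.8 -14.4  -4.3]
-8 1 27 [-10.1  15.2  -8. ] [10.5 18.2 -4.3]
-4 1 3 [-7.4 15.4 -3.8] [-5.7 15.5 -3.8]
12 1 3 [24.5 15.3 14.9] [25.  16.7 15.5]
16 1 2 [24.5 14.8 16.4] [24.7 17.4 17.1]
```

Run:
```python
from rig import ctrl
from h import *
c=ctrl.capture("wrist");T=c["tool_from_camera"];z=c["z_map"]
v,u=np.mgrid[0:400,0:640];P=np.stack([(u-c["cx"])/c["fx"]*z,(v-c["cy"])/c["fy"]*z,z],-1)@T[:3,:3].T+T[:3,3]
for y in range(244,350,8):
  for x in (262,278,287): print(y,x,z[y,x].round(0),P[y,x].round(1),end=' | ')
  print()
```

```text
244 262 194.0 [ -3.  -34.7  31. ] | 244 278 195.0 [ -3.4 -25.7  31.9] | 244 287 194.0 [ -2.9 -20.4  30.8] | 
252 262 196.0 [ -8.1 -35.   31.1] | 252 278 195.0 [ -7.9 -25.7  30.7] | 252 287 195.0 [ -7.7 -20.5  30.4] | 
260 262 198.0 [-13.4 -35.4  31.5] | 260 278 145.0 [ 11.1 -19.  -16.1] | 260 287 145.0 [ 11.  -15.2 -15.9] | 
268 262 147.0 [  6.9 -26.2 -15.3] | 268 278 139.0 [ 10.9 -18.1 -22.6] | 268 287 140.0 [ 10.1 -14.7 -21.1] | 
276 262 141.0 [  6.3 -25.2 -21.1] | 276 278 132.0 [ 11.  -17.3 -29.3] | 276 287 140.0 [  7.1 -14.6 -22.4] | 
284 262 133.0 [  7.5 -23.7 -29.3] | 284 278 128.0 [ 10.2 -16.8 -33.7] | 284 287 139.0 [  4.2 -14.6 -23.9] | 
292 262 129.0 [  6.9 -22.9 -34. ] | 292 278 123.0 [ 10.4 -16.  -39.6] | 292 287 138.0 [  1.8 -14.4 -26. ] | 
300 262 112.0 [ 13.6 -19.9 -49.4] | 300 278 121.0 [  8.3 -15.9 -41.4] | 300 287 138.0 [ -1.5 -14.5 -26.7] | 
308 262 111.0 [ 11.8 -19.7 -51.2] | 308 278 122.0 [  5.5 -15.9 -42.2] | 308 287 138.0 [ -4.2 -14.4 -28.3] | 
316 262 106.0 [ 12.5 -18.8 -56.3] | 316 278 123.0 [  1.6 -16.1 -41.5] | 316 287 139.0 [ -8.1 -14.5 -28.2] | 
324 262 103.0 [ 11.9 -18.3 -59.5] | 324 278 121.0 [  0.1 -15.9 -44.1] | 324 287 230.0 [-69.5 -24.3  47.1] | 
332 262 93.0 [ 16.5 -16.4 -68.9] | 332 278 124.0 [ -4.1 -16.2 -43. ] | 332 287 234.0 [-77.3 -24.7  48.8] | 
340 262 90.0 [ 16.5 -15.8 -72.1] | 340 278 124.0 [ -6.8 -16.1 -44.1] | 340 287 235.0 [-83.8 -24.9  48.6] | 
348 262 86.0 [ 17.1 -15.2 -75.7] | 348 278 239.0 [-91.4 -31.6  49.6] | 348 287 237.0 [-90.  -25.1  48. ] |
```

Run:
```python
from rig import ctrl
from h import *
s=ctrl.read_state();c=ctrl.capture("scene");z=c["z_map"];R=cv2.Rodrigues(c["rvec"])[0]
v,u=np.mgrid[0:400,0:640];P=(np.stack([(u-c["cx"])/c["fx"]*z,(v-c["cy"])/c["fy"]*z,z],-1)-c["tvec"])@R
Q=(P-s["tcp_pos"])@np.array(s["ee_rot"])
m=(z>0)&(abs(Q[...,0])<14)&(abs(Q[...,1])<40)&(Q[...,2]>-40)&(Q[...,2]<27)
q=Q[m]
for lo in range(-24,27,4):
    r=q[(q[:,2]>=lo)&(q[:,2]<lo+4)];print(lo,len(r),r.min(0).round(1) if len(r) else'',r.max(0).round(1) if len(r) else '')
for p in[(224,226),(225,224),(240,217),(241,215),(224,220)]:print(p,Q[p[1],p[0]].round(1))
```

```text
-24 37 [-10.9 -27.5 -23.7] [ 13.5  29.6 -20.1]
-20 33 [ -6.1 -26.  -19.9] [ 13.4  29.8 -16. ]
-16 30 [ -8.5 -26.1 -15.8] [ 13.1  29.4 -12.5]
-12 27 [ -5.4 -25.9 -11.9] [13.1 27.3 -8.1]
-8 20 [ -7.2 -20.4  -7.9] [12.8 22.4 -4.2]
-4 8 [ -3.6 -20.3  -4. ] [11.4 22.3 -1. ]
0 0  
4 0  
8 0  
12 0  
16 0  
20 0  
24 0  
(224, 226) [ 13.1  21.7 -10.7]
(225, 224) [ 12.1  18.5 -13. ]
(240, 217) [ 12.3 -14.  -10.9]
(241, 215) [ 11.8 -17.  -13.9]
(224, 220) [ 13.4  19.4 -24.5]
```

Call:
play_rows(series=[{"dp":[0,-0.05,0.05],"twist":-0.016},{"dp":[0,-0.05,0.1],"twist":-0.016},{"dp":[0,-0.05,0.15],"twist":-0.016},{"dp":[0,-0.05,0.2],"twist":-0.016},{"dp":[0,-0.05,0.2],"twist":-0.016},{"dp":[0,-0.05,0.2],"twist":-0.016}])

```text
clock: 3.23
tcp_pos: [514.5, -122.7, 27.5]
ee_rot: [[0.998, 0.063, -0.001], [0.063, -0.998, 0.0], [-0.001, -0.0, -1.0]]
ft_force: [0.7, 0.6, 0.2]
grip_width: 29.8
```

```bash
cat >> h.py <<'E'
def tips(s,c):
    z=c["z_map"];R=cv2.Rodrigues(c["rvec"])[0]
    v,u=np.mgrid[0:400,0:640];P=(np.stack([(u-c["cx"])/c["fx"]*z,(v-c["cy"])/c["fy"]*z,z],-1)-c["tvec"])@R
    Q=(P-s["tcp_pos"])@np.array(s["ee_rot"])
    m=(z>0)&(abs(Q[...,0])<15)&(abs(Q[...,1])<40)&(Q[...,2]>-30)&(P[...,2]>21)
    q=Q[m]
    for lo in range(-24,27,3):
        r=q[(q[:,2]>=lo)&(q[:,2]<lo+3)]
        if len(r):print(lo,len(r),r.min(0).round(1),r.max(0).round(1))
E
python3 - <<'E'
from rig import ctrl
from h import *
s=ctrl.read_state();print(s["clock"],injig(s),s["ft_force"],s["grip_width"])
c=ctrl.capture("scene");cv2.imwrite("pics/s3.png",cv2.resize(c["pixels"][150:310,170:410],None,fx=3.2,fy=3.2,interpolation=2))
tips(s,c)
E
```

```text
3.2333 (array([-73.9, -98.9]), np.float64(27.5), 'ang', np.float64(0.0011)) [0.69572187 0.56638517 0.20143847] 29.75594699883894
-24 25 [ -7.4 -26.8 -23.6] [ 12.6  29.4 -21. ]
-21 21 [ -9.2 -26.4 -21. ] [ 13.2  28.6 -18.3]
-18 27 [ -5.7 -25.1 -17.9] [ 13.3  29.2 -15. ]
-15 24 [ -6.2 -27.9 -15. ] [ 13.5  29.3 -12.1]
-12 20 [ -6.9 -28.4 -11.7] [14.  27.6 -9. ]
-9 14 [ -8.1 -24.7  -8.8] [13.6 21.6 -6.1]
-6 10 [ -6.1 -19.3  -5.8] [11.5 21.8 -3.1]
-3 4 [ -6.6 -14.8  -2.9] [10.4 21.5 -2.3]
```

View pics/s3.png

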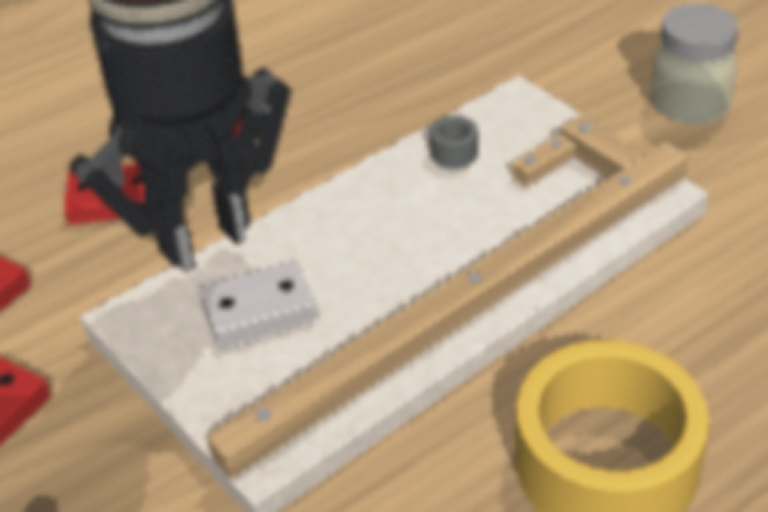

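Call:
play_rows(series=[{"dp":[0,0,0.03],"twist":0},{"dp":[0,0,0.06],"twist":0},{"dp":[0,0,0.06],"twist":0},{"dp":[0,0,0.06],"twist":0}], gripper=-0.06)

```text
clock: 3.62
tcp_pos: [514.8, -122.7, 21.9]
ee_rot: [[0.998, 0.063, -0.0], [0.063, -0.998, 0.0], [-0.0, -0.0, -1.0]]
ft_force: [-0.3, -0.9, -0.6]
grip_width: 40.2
```

Run:
```python
from rig import ctrl
from h import *
s=ctrl.read_state();print(s["clock"],injig(s),s["ft_force"],s["grip_width"])
c=ctrl.capture("scene")
tips(s,c)
```

```text
3.6167 (array([-73.7, -98.9]), np.float64(21.9), 'ang', np.float64(0.0011)) [-0.2655673  -0.93870954 -0.57216778] 40.239838862806785
-24 29 [ -6.6 -31.8 -23.9] [ 13.8  34.1 -21. ]
-21 26 [ -5.6 -31.9 -20.9] [ 13.   34.8 -18. ]
-18 23 [ -8.2 -31.2 -18. ] [ 13.9  34.6 -15.1]
-15 20 [ -9.2 -31.5 -14.7] [ 13.9  34.  -12.1]
-12 20 [ -8.8 -31.6 -11.9] [13.9 31.5 -9.5]
-9 12 [ -6.1 -23.5  -8.6] [12.6 27.3 -6.1]
-6 11 [ -7.9 -26.1  -5.8] [11.  26.9 -3. ]
```

Call:
play_rows(series=[{"dp":[0.06,0,0.02],"twist":0},{"dp":[0.12,0,0.02],"twist":0},{"dp":[0.16,0,0.02],"twist":0},{"dp":[0.2,0,0.02],"twist":0},{"dp":[0.24,0,0.02],"twist":0},{"dp":[0.28,0,0.02],"twist":0},{"dp":[0.32,0,0.02],"twist":0},{"dp":[0.36,0,0.02],"twist":0},{"dp":[0.4,0,0.02],"twist":0},{"dp":[0.4,0,0.02],"twist":0}])

```text
clock: 4.5
tcp_pos: [556.1, -119.9, 20.2]
ee_rot: [[0.998, 0.064, 0.002], [0.064, -0.998, 0.0], [0.002, -0.0, -1.0]]
ft_force: [-0.5, -0.4, 0.6]
grip_width: 40.4
```

Run:
```python
from rig import ctrl
from h import *
s=ctrl.read_state();print(s["clock"],injig(s),s["ft_force"],s["grip_width"])
c=ctrl.capture("wrist");cv2.imwrite("pics/w4.png",c["pixels"])
```

```text
4.5 (array([-32.3, -98.6]), np.float64(20.2), 'ang', np.float64(0.0016)) [-0.46784568 -0.38414874  0.64643257] 40.4081376492118
```

View pics/w4.png

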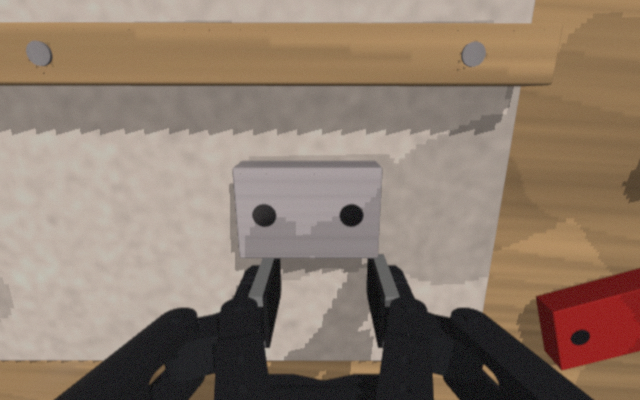

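The spacer has turned square against both fingertips, with its near edge at row 256 between columns 240 and 380. I'll go on to the rail.

Call:
play_rows(series=[{"dp":[0.04,0,0],"twist":0},{"dp":[0.08,0,0],"twist":0},{"dp":[0.12,0,0],"twist":0},{"dp":[0.16,0,0],"twist":0},{"dp":[0.2,0,0],"twist":0},{"dp":[0.24,0,0],"twist":0},{"dp":[0.27,0,0],"twist":0},{"dp":[0.29,0,0],"twist":0},{"dp":[0.31,0,0],"twist":0},{"dp":[0.31,0,0],"twist":0}])

```text
clock: 5.38
tcp_pos: [586.3, -118.2, 20.2]
ee_rot: [[0.998, 0.063, 0.001], [0.063, -0.998, 0.0], [0.001, 0.0, -1.0]]
ft_force: [0.6, 0.3, 0.2]
grip_width: 40.1
```

Run:
```python
from rig import ctrl
from h import *
s=ctrl.read_state();print(s["clock"],injig(s),s["ft_force"],s["grip_width"])
c=ctrl.capture("wrist");cv2.imwrite("pics/w5.png",c["pixels"])
```

```text
5.3833 (array([ -2. , -98.8]), np.float64(20.2), 'ang', np.float64(0.0013)) [0.58671818 0.26317073 0.1699135 ] 40.09897503870252
```

View pics/w5.png

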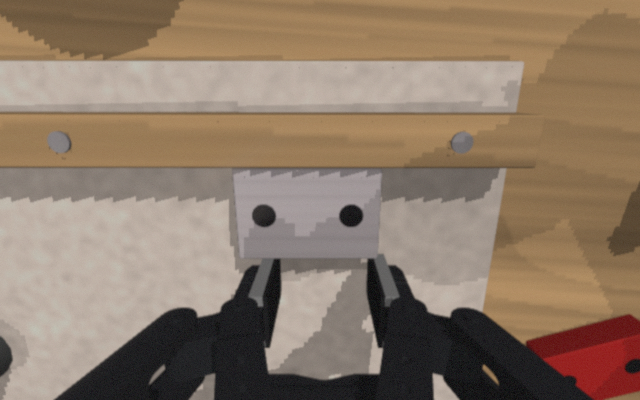

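Call:
play_rows(series=[{"dp":[0.01,0,0],"twist":0},{"dp":[0.02,0,0],"twist":0},{"dp":[0.02,0,0],"twist":0}])

```text
clock: 5.68
tcp_pos: [587.1, -118.2, 20.1]
ee_rot: [[0.998, 0.063, -0.002], [0.063, -0.998, 0.0], [-0.002, -0.0, -1.0]]
ft_force: [-1.5, -0.4, 0.5]
grip_width: 40.0
```

Call:
play_rows(series=[{"dp":[0.01,0,0],"twist":0},{"dp":[0.02,0,0],"twist":0},{"dp":[0.02,0,0],"twist":0}])

```text
clock: 5.93
tcp_pos: [587.1, -118.2, 19.8]
ee_rot: [[0.998, 0.063, -0.006], [0.063, -0.998, 0.0], [-0.006, -0.001, -1.0]]
ft_force: [-5.8, -0.6, 3.4]
grip_width: 39.9
```

Run:
```python
from rig import ctrl
from h import *
s=ctrl.read_state();print(s["clock"],injig(s),s["ft_force"],s["grip_width"])
c=ctrl.capture("wrist");cv2.imwrite("pics/w6.png",cv2.resize(c["pixels"][140:270,200:420],None,fx=3.5,fy=3.5,interpolation=2))
```

```text
5.9333 (array([ -1.2, -98.8]), np.float64(19.8), 'ang', np.float64(0.0008)) [-5.81288116 -0.55789318  3.36850509] 39.88754518682305
```

View pics/w6.png

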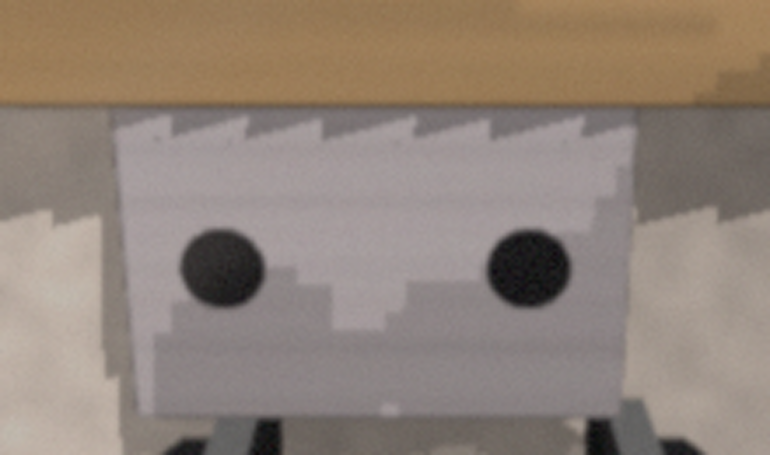

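Call:
play_rows(series=[{"dp":[-0.05,0,0],"twist":0},{"dp":[-0.12,0,0],"twist":0},{"dp":[-0.2,0,0],"twist":0},{"dp":[-0.2,0,-0.2],"twist":0},{"dp":[-0.2,0,-0.5],"twist":0},{"dp":[-0.2,0,-0.8],"twist":0},{"dp":[-0.2,0,-0.8],"twist":0},{"dp":[-0.2,0,-0.8],"twist":0}])

```text
clock: 6.65
tcp_pos: [571.2, -119.6, 102.2]
ee_rot: [[0.998, 0.063, 0.005], [0.063, -0.998, -0.001], [0.005, 0.001, -1.0]]
ft_force: [0.1, 0.0, -0.2]
grip_width: 40.4
```

Run:
```python
from rig import ctrl
from h import *
s=ctrl.read_state();print(s["clock"],injig(s),s["ft_force"],s["joint_positions"])
c=ctrl.capture("wrist");cv2.imwrite("pics/w7.png",c["pixels"]);np.savez("w7.npz",pos=s["tcp_pos"],rot=s["ee_rot"],**c)
```

```text
6.65 (array([-17.2, -99.2]), np.float64(102.2), 'ang', np.float64(0.001)) [ 0.13150208  0.02784788 -0.1589421 ] [ 0.16337812  0.65712139  0.00901902  1.76481155 -0.00860961  0.71414642
 -1.3307914 ]
```

View pics/w7.png

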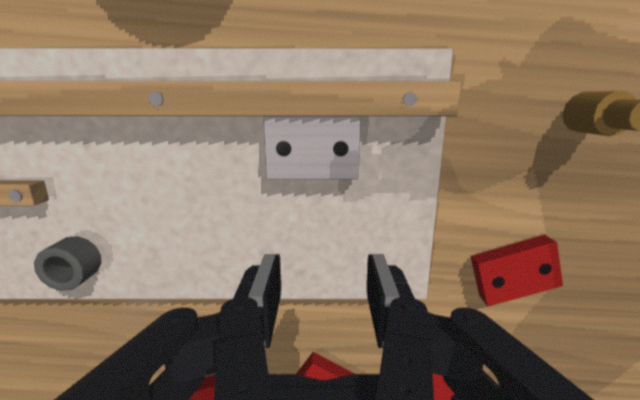

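Run:
```python
from h import *
c=np.load("w7.npz")
p=wray(c,[(265,121),(359,121),(283,149),(341,149)],34)[:,:2]
print(((p-JT)@JR).round(1)); p=wray(c,[(50,116),(400,116)],38)[:,:2];print(((p-JT)@JR).round(1))
```

```text
[[  45.9  -63.6]
 [  46.  -121.6]
 [  28.7  -74.1]
 [  28.7 -110.8]]
[[  49.    65.2]
 [  49.2 -145.8]]
```

Call:
play_rows(series=[{"dp":[0.15,0.15,0],"twist":-0.2},{"dp":[0.3,0.3,0],"twist":-0.4},{"dp":[0.45,0.47,0],"twist":-0.6},{"dp":[0.45,0.47,0],"twist":-0.8},{"dp":[0.45,0.47,0],"twist":-1},{"dp":[0.45,0.47,0],"twist":-1}], gripper=-1)

```text
clock: 7.2
tcp_pos: [616.4, -163.7, 97.9]
ee_rot: [[0.832, 0.554, -0.003], [0.554, -0.832, 0.001], [-0.002, -0.003, -1.0]]
ft_force: [0.7, 0.1, 0.1]
grip_width: -0.1
```

Call:
play_rows(series=[{"dp":[0,0,0],"twist":-0.2},{"dp":[0,0,0],"twist":-0.4},{"dp":[0,0,0],"twist":-0.6},{"dp":[0,0,0],"twist":-0.8},{"dp":[0,0,0],"twist":-1},{"dp":[0,0,0],"twist":-1}])

```text
clock: 7.7
tcp_pos: [616.7, -163.0, 98.8]
ee_rot: [[0.445, 0.896, -0.002], [0.896, -0.445, 0.001], [0.0, -0.003, -1.0]]
ft_force: [0.1, -0.3, 0.3]
grip_width: -0.0
```

Call:
play_rows(series=[{"dp":[0,0,0],"twist":-0.2},{"dp":[0,0,0],"twist":-0.4},{"dp":[0,0,0],"twist":-0.6},{"dp":[0,0,0],"twist":-0.8},{"dp":[0,0,0],"twist":-1},{"dp":[0,0,0],"twist":-1},{"dp":[0,0,0],"twist":-1}])

```text
clock: 8.28
tcp_pos: [617.1, -163.1, 99.3]
ee_rot: [[-0.058, 0.998, -0.001], [0.998, 0.058, 0.001], [0.001, -0.001, -1.0]]
ft_force: [-0.7, -0.4, 0.5]
grip_width: -0.2
```

Run:
```python
from rig import ctrl
from h import *
s=ctrl.read_state();print(s["clock"],injig(s),s["ft_force"],s["joint_positions"],s["grip_width"])
c=ctrl.capture("wrist");cv2.imwrite("pics/w8.png",c["pixels"])
c=ctrl.capture("scene");cv2.imwrite("pics/s8.png",cv2.resize(c["pixels"][150:310,170:410],None,fx=3.2,fy=3.2,interpolation=2))
tips(s,c)
```

```text
8.2833 (array([  26. , -145.5]), np.float64(99.3), 'ang', np.float64(1.5667)) [-0.73883206 -0.44370041  0.47519126] [ 0.47089669  0.76958902 -0.43116364  1.58690494  0.38859027  0.87293291
 -0.04798377] -0.16758208056991572
-24 23 [-11.9  -2.9 -23.8] [  5.6  15.6 -21. ]
-21 21 [-11.8  -4.4 -21. ] [  6.1  15.7 -18.2]
-18 18 [-11.7  -6.1 -17.9] [  2.7  15.2 -15.2]
-15 26 [-11.9  -3.4 -15. ] [ 10.7  15.7 -12. ]
-12 16 [-12.   -3.7 -12. ] [ 6.  14.3 -9.3]
-9 8 [-11.8  -1.   -8.7] [ 4.5 11.9 -6.2]
-6 3 [-10.3   7.7  -5. ] [-6.7  8.3 -4.5]
-3 5 [-6.9  7.6 -2.7] [ 4.1  8.6 -1.4]
```

View pics/w8.png

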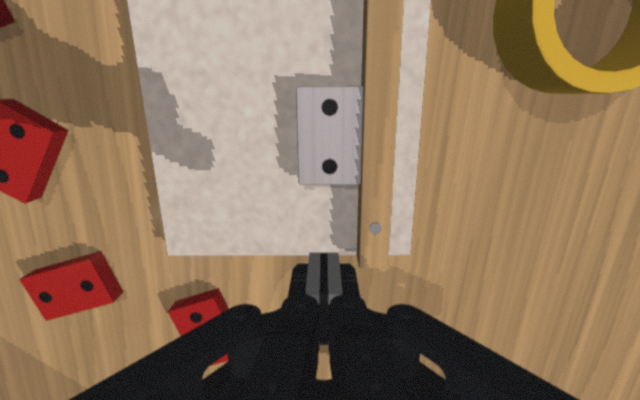

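View pics/s8.png

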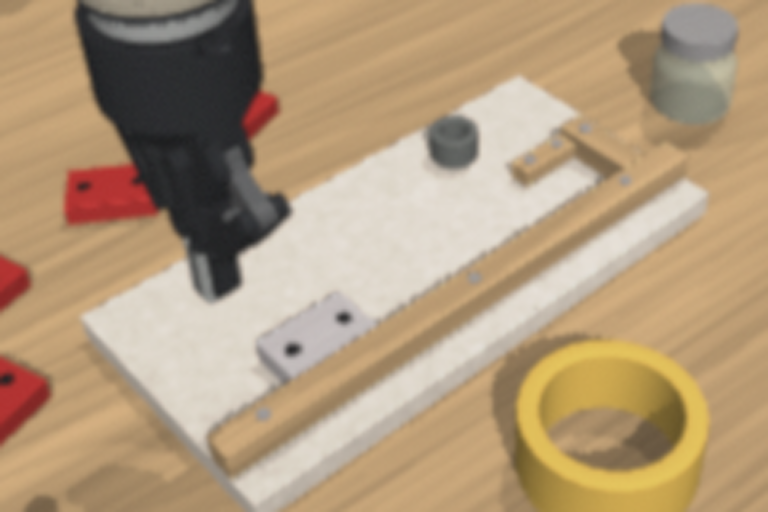

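Call:
play_rows(series=[{"dp":[0,0.01,0.25],"twist":-0.008},{"dp":[0,0.01,0.5],"twist":-0.008},{"dp":[0,0.01,0.65],"twist":-0.008},{"dp":[0,0.01,0.7],"twist":-0.008},{"dp":[0,0.01,0.73],"twist":-0.008},{"dp":[0,0.01,0.76],"twist":-0.008},{"dp":[0,0.01,0.76],"twist":-0.008},{"dp":[0,0.01,0.76],"twist":-0.008}])

```text
clock: 9.05
tcp_pos: [619.5, -163.3, 25.2]
ee_rot: [[-0.067, 0.998, 0.002], [0.998, 0.067, -0.0], [-0.0, 0.002, -1.0]]
ft_force: [-0.2, -0.2, 0.1]
grip_width: -0.0
```

Run:
```python
from rig import ctrl
from h import *
s=ctrl.read_state();print(s["clock"],injig(s),s["ft_force"])
c=ctrl.capture("wrist");cv2.imwrite("pics/w9.png",c["pixels"])
c=ctrl.capture("scene");tips(s,c)
```

```text
9.05 (array([  28.3, -145.9]), np.float64(25.2), 'ang', np.float64(1.5756)) [-0.20151334 -0.21086062  0.14347561]
-24 21 [-11.9  -4.5 -23.7] [  5.9  15.7 -21. ]
-21 13 [-12.   -4.1 -20.8] [  4.4  15.3 -18.2]
-18 17 [-12.2  -1.3 -18. ] [  5.7  15.7 -15.1]
-15 51 [-11.6  -6.2 -15. ] [ 13.5  39.9 -12. ]
-12 116 [-14.7  -2.7 -12. ] [14.2 39.7 -9.1]
-9 9 [-12.    1.9  -8.7] [10.4 13.2 -6.7]
-6 5 [-11.5  -4.8  -5.9] [-7.8  8.3 -3.9]
-3 2 [-7.8  7.5 -2.6] [-5.9  7.6 -1.1]
```

View pics/w9.png

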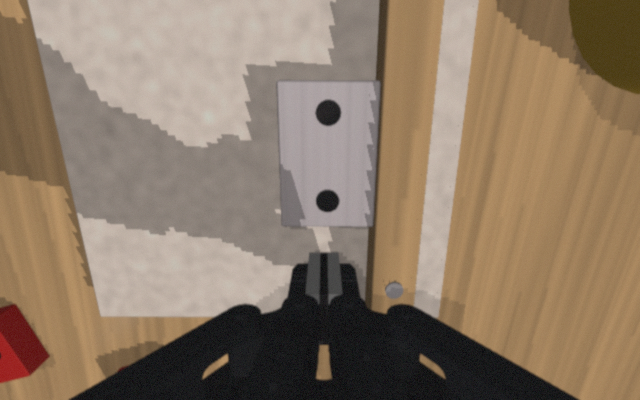

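Call:
play_rows(series=[{"dp":[0.02,0,0.03],"twist":0.009},{"dp":[0.04,0,0.03],"twist":0.009},{"dp":[0.06,0,0.03],"twist":0.009},{"dp":[0.06,0,0.03],"twist":0.009}])

```text
clock: 9.48
tcp_pos: [618.4, -156.2, 21.2]
ee_rot: [[-0.064, 0.998, 0.0], [0.998, 0.064, 0.001], [0.001, 0.0, -1.0]]
ft_force: [-0.3, -0.1, 0.1]
grip_width: -0.2
```

Call:
play_rows(series=[{"dp":[0.03,0,0],"twist":0},{"dp":[0.06,0,0],"twist":0},{"dp":[0.09,0,0],"twist":0},{"dp":[0.12,0.003,0],"twist":0},{"dp":[0.16,0.005,0],"twist":0},{"dp":[0.2,0.006,0],"twist":0},{"dp":[0.24,0.007,0],"twist":0},{"dp":[0.28,0.008,0],"twist":0},{"dp":[0.31,0.009,0],"twist":0},{"dp":[0.33,0.01,0],"twist":0}])

```text
clock: 10.32
tcp_pos: [617.3, -123.4, 21.2]
ee_rot: [[-0.063, 0.998, 0.0], [0.998, 0.063, 0.0], [0.0, 0.0, -1.0]]
ft_force: [0.1, -0.8, 0.1]
grip_width: -0.0
```

Run:
```python
from rig import ctrl
from h import *
s=ctrl.read_state();print(s["clock"],injig(s),s["ft_force"])
c=ctrl.capture("wrist");cv2.imwrite("pics/w10.png",c["pixels"])
```

```text
10.3167 (array([  28.6, -105.9]), np.float64(21.2), 'ang', np.float64(1.5722)) [ 0.08307144 -0.76174379  0.07820036]
```

View pics/w10.png

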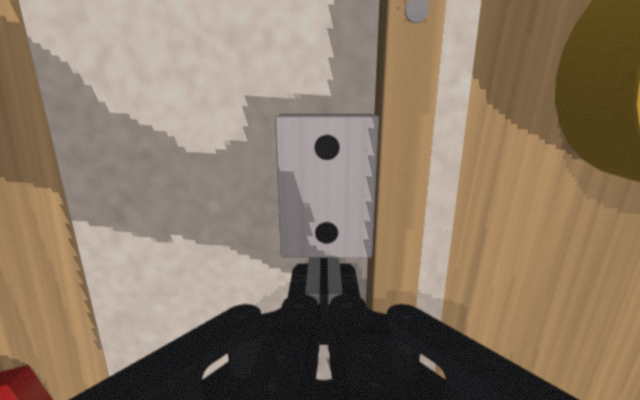

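Call:
play_rows(series=[{"dp":[0.03,0.001,0],"twist":0},{"dp":[0.07,0.002,0],"twist":0},{"dp":[0.12,0.003,0],"twist":0},{"dp":[0.17,0.005,0],"twist":0},{"dp":[0.22,0.007,0],"twist":0},{"dp":[0.27,0.008,0],"twist":0},{"dp":[0.32,0.009,0],"twist":0},{"dp":[0.37,0.01,0],"twist":0},{"dp":[0.41,0.012,0],"twist":0},{"dp":[0.44,0.013,0],"twist":0}])

```text
clock: 11.2
tcp_pos: [615.8, -79.3, 21.2]
ee_rot: [[-0.063, 0.998, 0.0], [0.998, 0.063, 0.0], [0.0, 0.0, -1.0]]
ft_force: [-0.1, -0.1, 0.5]
grip_width: 0.1
```

Run:
```python
from rig import ctrl
from h import *
s=ctrl.read_state();print(s["clock"],injig(s),s["ft_force"])
c=ctrl.capture("wrist");cv2.imwrite("pics/w11.png",cv2.resize(c["pixels"][90:280,240:440],None,fx=3,fy=3,interpolation=2))
```

```text
11.2 (array([ 29.8, -61.8]), np.float64(21.2), 'ang', np.float64(1.5722)) [-0.07405054 -0.10085648  0.45109631]
```

View pics/w11.png

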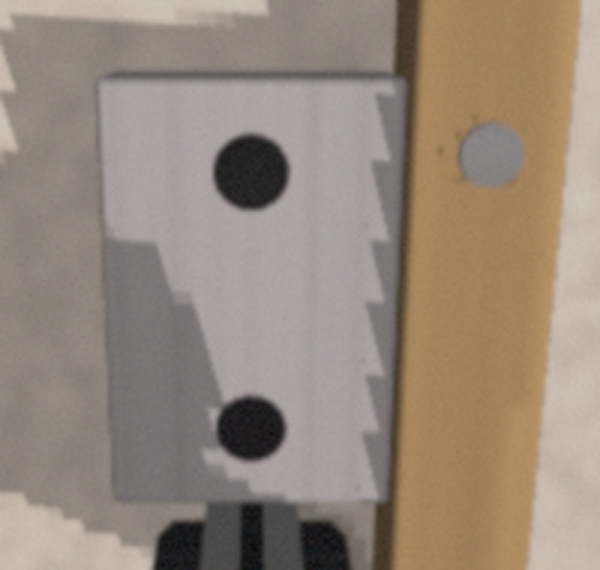

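Run:
```python
from rig import ctrl
from h import *
s=ctrl.read_state();c=ctrl.capture("wrist");c=dict(c,pos=np.array(s["tcp_pos"]),rot=np.array(s["ee_rot"]))
f=lambda p:np.array(p)/3+[240,90]-.33
for p,z in(([(407,78),(388,498),(251,172),(251,428)],34),([(421,78),(397,498)],38)):
    print(((wray(c,f(p),z)[:,:2]-JT)@JR).round(2))
```

```text
[[ 49.44   9.37]
 [ 49.55 -49.71]
 [ 29.58  -2.61]
 [ 29.65 -38.79]]
[[ 50.57   9.59]
 [ 50.22 -47.72]]
```

Call:
play_rows(series=[{"dp":[0.03,0.001,0],"twist":0},{"dp":[0.07,0.001,0],"twist":0},{"dp":[0.12,0.002,0],"twist":0},{"dp":[0.17,0.003,0],"twist":0},{"dp":[0.22,0.003,0],"twist":0},{"dp":[0.27,0.004,0],"twist":0},{"dp":[0.32,0.004,0],"twist":0},{"dp":[0.37,0.005,0],"twist":0},{"dp":[0.42,0.005,0],"twist":0},{"dp":[0.46,0.006,0],"twist":0}])

```text
clock: 12.13
tcp_pos: [613.4, -33.5, 21.1]
ee_rot: [[-0.063, 0.998, -0.0], [0.998, 0.063, 0.0], [0.0, -0.0, -1.0]]
ft_force: [0.5, -0.5, 1.3]
grip_width: 0.0
```

Call:
play_rows(series=[{"dp":[0.03,0.001,0],"twist":0},{"dp":[0.07,0.001,0],"twist":0},{"dp":[0.12,0.002,0],"twist":0},{"dp":[0.17,0.003,0],"twist":0},{"dp":[0.22,0.003,0],"twist":0},{"dp":[0.27,0.004,0],"twist":0},{"dp":[0.3,0.004,0],"twist":0}])

```text
clock: 12.72
tcp_pos: [612.0, -3.0, 21.2]
ee_rot: [[-0.064, 0.998, 0.0], [0.998, 0.064, 0.001], [0.001, 0.0, -1.0]]
ft_force: [-0.4, -0.7, -0.8]
grip_width: 0.3
```

Run:
```python
from rig import ctrl
from h import *
s=ctrl.read_state();print(s["clock"],injig(s),s["ft_force"])
c=ctrl.capture("wrist");cv2.imwrite("pics/w12.png",c["pixels"])
c=dict(c,pos=np.array(s["tcp_pos"]),rot=np.array(s["ee_rot"]));np.savez("w12.npz",**c)
```

```text
12.7167 (array([30.8, 14.6]), np.float64(21.2), 'ang', np.float64(1.5725)) [-0.40932149 -0.74833146 -0.772804  ]
```

View pics/w12.png

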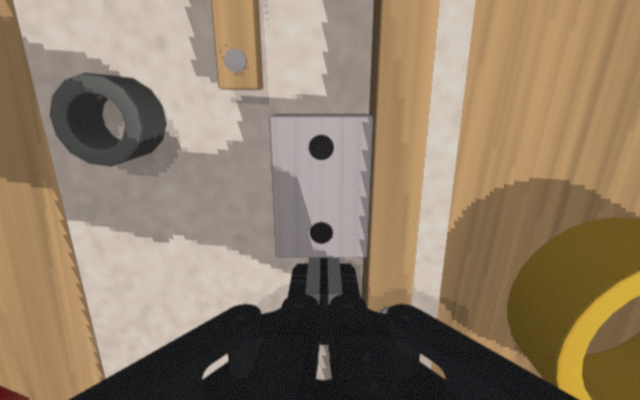

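Call:
play_rows(series=[{"dp":[0.03,0.0,0],"twist":0},{"dp":[0.07,0.001,0],"twist":0},{"dp":[0.12,0.001,0],"twist":0},{"dp":[0.17,0.002,0],"twist":0},{"dp":[0.22,0.002,0],"twist":0},{"dp":[0.27,0.003,0],"twist":0},{"dp":[0.32,0.003,0],"twist":0},{"dp":[0.37,0.004,0],"twist":0},{"dp":[0.42,0.004,0],"twist":0},{"dp":[0.46,0.004,0],"twist":0}])

```text
clock: 13.6
tcp_pos: [609.4, 42.5, 21.1]
ee_rot: [[-0.063, 0.998, -0.0], [0.998, 0.063, 0.0], [0.0, -0.0, -1.0]]
ft_force: [0.3, -0.4, -0.0]
grip_width: 0.2
```

Run:
```python
from rig import ctrl
from h import *
s=ctrl.read_state();print(s["clock"],injig(s),s["ft_force"])
c=ctrl.capture("wrist");cv2.imwrite("pics/w13.png",c["pixels"])
```

```text
13.6 (array([31. , 60.2]), np.float64(21.1), 'ang', np.float64(1.572)) [ 0.26163371 -0.42352557 -0.00285143]
```

View pics/w13.png

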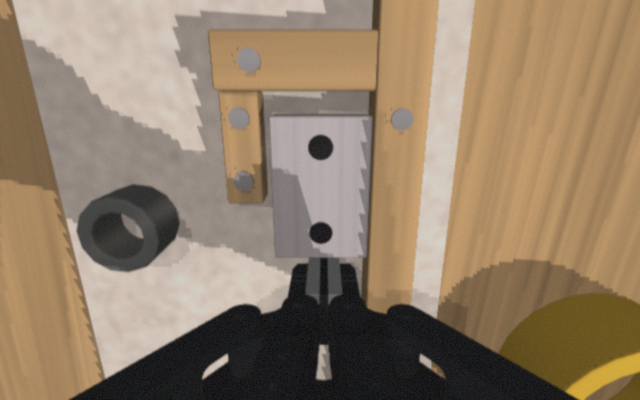

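Call:
play_rows(series=[{"dp":[0.02,0,0],"twist":0},{"dp":[0.04,0.001,0],"twist":0},{"dp":[0.06,0.001,0],"twist":0},{"dp":[0.075,0.001,0],"twist":0},{"dp":[0.085,0.001,0],"twist":0},{"dp":[0.085,0.001,0],"twist":0}])

```text
clock: 14.15
tcp_pos: [609.1, 50.5, 21.1]
ee_rot: [[-0.063, 0.998, 0.0], [0.998, 0.063, 0.001], [0.001, 0.0, -1.0]]
ft_force: [0.2, 0.2, 0.6]
grip_width: 0.3
```

Call:
play_rows(series=[{"dp":[0.01,0,0],"twist":0},{"dp":[0.02,0,0],"twist":0},{"dp":[0.02,0,0],"twist":0}])

```text
clock: 14.4
tcp_pos: [609.1, 51.2, 21.2]
ee_rot: [[-0.062, 0.998, 0.0], [0.998, 0.062, -0.001], [-0.001, -0.0, -1.0]]
ft_force: [0.6, -0.9, 0.4]
grip_width: 0.3
```

Call:
play_rows(series=[{"dp":[0.01,0,0],"twist":0},{"dp":[0.02,0,0],"twist":0},{"dp":[0.02,0,0],"twist":0}])

```text
clock: 14.65
tcp_pos: [609.1, 51.2, 21.2]
ee_rot: [[-0.061, 0.998, -0.0], [0.998, 0.061, -0.004], [-0.004, -0.0, -1.0]]
ft_force: [0.8, -5.0, 1.3]
grip_width: -0.3
```

Run:
```python
from rig import ctrl
from h import *
s=ctrl.read_state();print(s["clock"],injig(s),s["ft_force"])
c=ctrl.capture("wrist");cv2.imwrite("pics/w14.png",cv2.resize(c["pixels"][50:280,200:440],None,fx=2.5,fy=2.5,interpolation=2))
```

```text
14.65 (array([31.2, 68.9]), np.float64(21.2), 'ang', np.float64(1.5697)) [ 0.83094185 -5.0039773   1.280824  ]
```

View pics/w14.png

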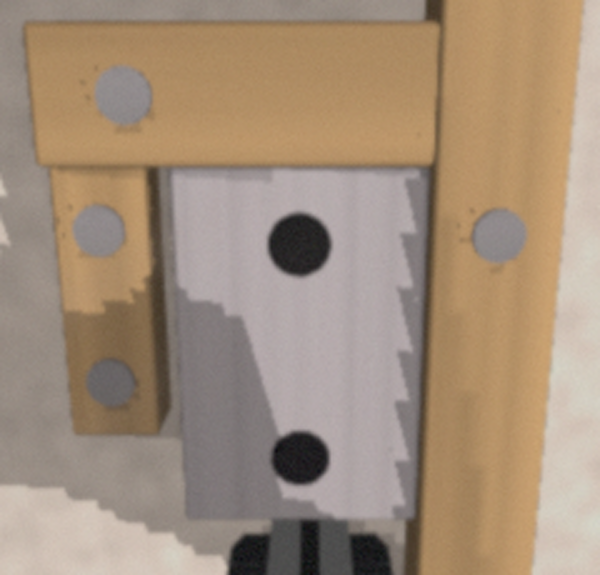

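The spacer is home: tool y is 68.9, the push force is 5 N against the stop, and there is no visible gap at the stop or the rail. I'll back straight off, then lift.

Call:
play_rows(series=[{"dp":[-0.03,0,0],"twist":0},{"dp":[-0.08,0,0],"twist":0},{"dp":[-0.2,0,0],"twist":0},{"dp":[-0.35,0,0],"twist":0},{"dp":[-0.35,0,-0.25],"twist":0},{"dp":[-0.35,0,-0.6],"twist":0},{"dp":[-0.35,0,-1],"twist":0},{"dp":[-0.35,0,-1],"twist":0},{"dp":[-0.35,0,-1],"twist":0}])

```text
clock: 15.45
tcp_pos: [613.0, 19.2, 124.1]
ee_rot: [[-0.062, 0.998, 0.006], [0.998, 0.062, 0.001], [0.001, 0.007, -1.0]]
ft_force: [-0.3, 0.7, -0.8]
grip_width: 0.2
```

Call:
play_rows(series=[{"dp":[-0.3,0,-0.2],"twist":0},{"dp":[-0.6,0,-0.5],"twist":0},{"dp":[-0.8,0,-0.8],"twist":0},{"dp":[-0.8,0,-0.8],"twist":0},{"dp":[-0.8,0,-0.8],"twist":0},{"dp":[-0.8,0,-0.8],"twist":0}])

```text
clock: 15.95
tcp_pos: [614.8, -60.1, 199.4]
ee_rot: [[-0.063, 0.998, -0.003], [0.998, 0.063, 0.001], [0.002, -0.003, -1.0]]
ft_force: [-0.2, 0.3, -0.6]
grip_width: 0.3
```

Run:
```python
from rig import ctrl
from h import *
s=ctrl.read_state();print(s["clock"],injig(s),s["ft_force"],abs(s["joint_vel"]).max())
c=ctrl.capture("wrist");cv2.imwrite("pics/w15.png",c["pixels"])
c=ctrl.capture("top");cv2.imwrite("pics/t15.png",c["pixels"])
```

```text
15.95 (array([ 30. , -42.5]), np.float64(199.4), 'ang', np.float64(1.5721)) [-0.15817494  0.33294603 -0.61950433] 0.021622190216281218
```

View pics/w15.png

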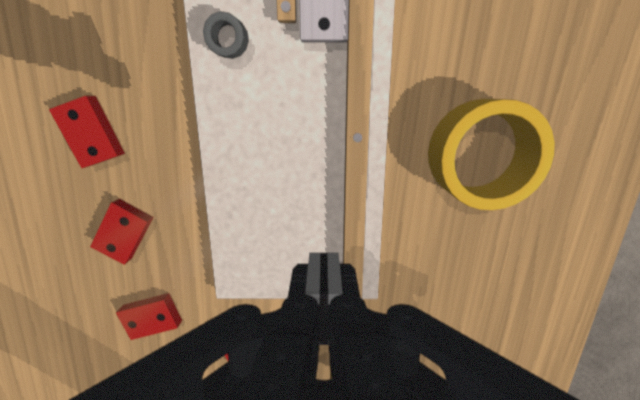

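View pics/t15.png

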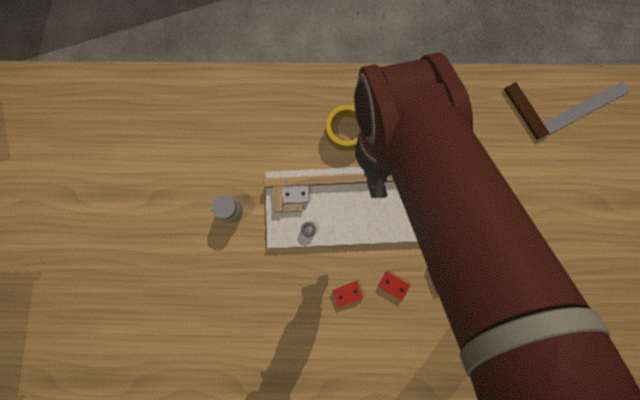

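Run:
```python
import cv2
c=cv2.imread("pics/t15.png")
cv2.imwrite("pics/t15c.png",cv2.resize(c[165:255,255:345],(720,600)[:1]*1+(600,) if 0 else (600,600),interpolation=2))
```

```text
(no output)
```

View pics/t15c.png

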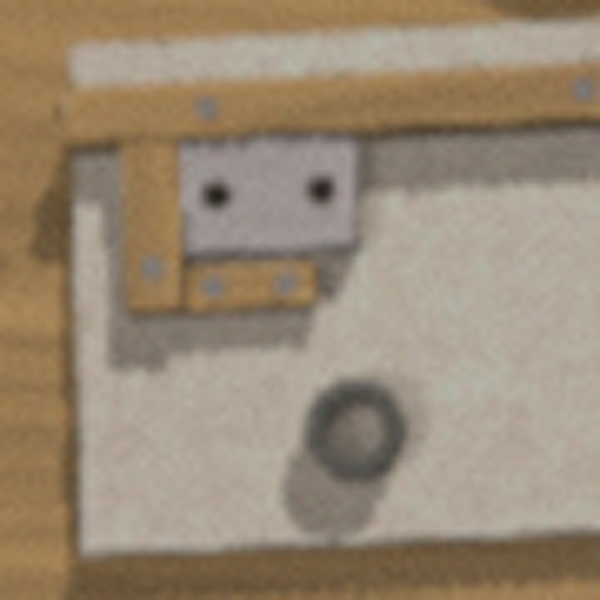

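The crop shows the spacer seated against the stop (x≈182) and the rail (y≈140). The collar is where it was, and the gripper is clear.

```bash
python3 -c "
from rig import ctrl
print(ctrl.hand_in())"
```

```text
the job is handed in; nothing more can be done
None
```

The aluminium spacer is home in the corner pocket, and the job was handed in at about 16 s.

- **Push to the rail:** two spread fingertips pushed its long side square and flat to the rail, with a 5.8 N press at the end. Its centre stayed at about jig y −93; it started near −100.
- **Slide into the pocket:** I backed off, turned the closed gripper 90° and pushed the rear end along the rail. Midway, the camera put the spacer's side at x = 49.5 and the rail face at about 50.4, so contact held to within the measuring error.
- **Final seating:** the tool stopped at y = 68.9 with 5 N against the stop, which puts the spacer's rear end at y ≈ 80. I then backed straight off and lifted clear.

**Last checks:** the final top picture shows no visible gap at the stop or the rail. The collar is unmoved, and the tape and jar are where they were. The arm hid the brass fitting in that picture, but the gripper never went near it.

**What disagreed:**
- The camera depth showed the fingertips at or just behind the TCP, not 19 mm ahead as stated. I set the heights from the depth readings, and nothing touched the board.
- The top and wrist cameras differed by about 3 mm in the jig's y position. I used the average for the approach and the contact force for the final seating.

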